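# Unlock a keyed collar and slide it off a scrubbing-stand spindle

## Robot

A 7-joint arm with a two-finger parallel gripper is mounted at the origin on the work surface. World frame = base frame: x ahead of the robot, y to its left, z up, the work surface at z = 0. Lengths are in mm, angles in rad, forces in N, time in s.
With the tool pointing down it reaches from about 425 to 950 mm from the base axis. Payload 4.7 kg.
Tool frame: the origin (TCP) lies on the centre line of the jaws, within the pads' length; the fingertips stand 11 mm ahead of it and the grasp point (between the pads) lies 8 mm behind it; z points along the fingers, y is the direction in which the jaws open and shut (so a half turn about z gives the same grasp; the last joint's range is limited). The gripper opens to 87 mm and grips with 3 to 60 N. Pads are 19 mm wide; open, the fingers measure 117 mm over their backs; the gripper's body (75 mm by 190 mm) begins 51 mm behind the grasp point.
Start: joints at [-1.223, 0.469, -0.049, 1.532, 0.024, 1.141, -0.082], TCP at [248.326, 627.68, 233.573] pointing down, gripper open.
Joint ranges: [-2.59, 2.59], [-0.33, 1.99], [-1.39, 1.29], [0.1, 2.45], [-1.04, 4.18], [0.21, 1.99], [-2.66, 2.66]. Speed limits (rad/s): [2.57, 2.57, 3.14, 3.14, 3.14, 3.14, 3.14].

## Interface

Orientations are given as [roll, pitch, yaw] about the fixed x, y, z axes, in that order (R = Rz(yaw) Ry(pitch) Rx(roll)).
In Python, from rig import manip, fingers, kinematics, vision, workorder, monitor gives the robot as it stands. Calls block until the motion is done:
- manip.move_pose(position, orientation): joint-space move of the TCP to a pose.
- manip.servo_line(position, ori=None, feed=150): straight line of the TCP; ori=None keeps the orientation; feed is the mean speed in mm/s.
- manip.movej(angles): joint-space move.
- fingers.grip(opening, strength=None): finger opening in mm; strength is the grip in N (None keeps the last); returns when the fingers have stopped.
- manip.pause(seconds).
- kinematics.inverse_kinematics(position, orientation): joint angles nearest the present ones, or None.
- vision.camera(name): name is "scene" or "top"; returns (picture, depth): 384x512x3 uint8, red, green, blue; 384x512 float32, mm along the optical axis (not along the pixel's ray), 0 where there is no reading.
- vision.camera_params(name): a dict with "camera_matrix" (3x3 intrinsics, pixels), "k1" (the pictures are not rectified: a ray, as slopes to the right and down, at radius r is drawn at 1 + k1 r^2 times it, then the intrinsics apply), "R" (3x3) and "t" (3): a world point X has camera coordinates R X + t. Camera axes: x right, y down, z forward; pixel columns grow to the right and rows downward; lengths in mm; the calibration is good to about 2 mm. A picture is of the moment at which its call begins. camera_params takes no time and is no camera call.
A pose or a line that the arm cannot do raises manip.MotionError and nothing moves.
- workorder.sign_off(): hands the job in, once; it reports no verdict.
Readings, each from a call of its own:
- monitor.read_time(): time.
- monitor.read_joints(): joint angles.
- monitor.read_qvel(): joint speeds.
- monitor.read_tau(): joint torques, N m.
- monitor.read_position(): TCP position.
- monitor.read_tcp_rot(): TCP orientation.
- monitor.read_contact_force(): force on the tool from outside, world axes, zero at the start.
- monitor.read_ft_torque(): the same for the moment, N m.
- monitor.read_grip_width(): finger opening in mm.
Only numpy, scipy, OpenCV 4.12 (cv2) and the standard library are available. Lean on these libraries where they do the work, as an engineer would, in place of code of your own. Each camera call takes 0.05 s, during which the arm holds its last target.

## Task

The scrubbing disc has to come out for changing: take the metal locking collar off the stand's upright spindle and set it down gently, flat on the floor of the top tub. Ease it up until it meets the cross pin, then turn it clockwise (seen from above), feeling lightly for the place where its keyways let the pin through, and slide it straight up off the open end; never force it against the pin or the spindle. Leave the tub stack, jar, can and brush where they stand.

Things in the scene. Friction and masses are not known exactly. Their poses are not given: they have to be found in the camera images.
- stand: Fixed scrubbing stand. Origin on the table under the spindle's centre line, z up. Dark steel base plate 110 x 110 mm, 12 mm thick, sides along its x and y; on it a black round bristle disc 80 mm across, its top 40 mm above the table; from its middle rises a fixed steel spindle 16.5 mm thick. Pressing the collar against spindle or pin with over 25 N spoils them.
- spindle_end (a point): Open upper end of the spindle, on its axis, 104 mm above the table. The collar is free when its underside is above this.
- pin (a point): Middle of the cross pin through the spindle, 88 mm above the table. Flat pin 6 mm wide, 5 mm high, 26 mm end to end, so nearly 5 mm sticks out either side. It lies roughly along the stand's x axis but off by up to 0.55 rad either way; this angle differs each time and is not reported (this point has the stand's axes). It can be seen from above. It does not turn.
- collar: Loose aluminium locking collar round the spindle, about 95 to 155 g: sixteen-sided ring 44 mm across flats (a flat at every 22.5 degrees from its x axis), 36 mm high, bore 19.5 mm. Origin at the centre of its underside, z up. Starts resting on the disc, 40 mm above the table. Raised 9.5 mm, its top meets the pin, unless the keyways lie along the pin to within about 0.1 rad, centred.
- keyway (a point): Upper mouth of one of the collar's two opposite keyways, on its +x side (the other is at -x), 13 mm out, at its top. Each is 9.4 mm wide, reaches 16 mm from the axis and runs the full height. At the start the collar's x axis is turned 0.87 to 0.93 rad counterclockwise from the stand's, so 0.32 to 1.48 rad clockwise (from above) brings the keyways to the pin.
- tubs: Stack of three nested round white plastic tubs, in one piece, 600 g, standing loose on the table. Origin at the table under its centre. Inner floor of the top tub 32 mm above the table, inner radius 73 mm at the floor, 87 mm at the rim; the rim is 92 mm above the table, 180 mm across outside.
- jar: Tall clear plastic jar with grey flip-top lid, 84 mm across, 196 mm high, origin under its centre. Bystander.
- can: Aluminium can, 66 mm across, 115 mm high, standing, origin under its centre. Bystander.
- brush: Black plastic hand brush lying flat on the table, bristles to its +x, about 200 mm long. Bystander.
Not all that is in view belongs to the job. Of the things that look like the collar, the largest one is meant.

How it is judged (in metres and radians):
On the way:
1. the collar has slid past the cross pin, still in line with the spindle (z of collar in the frame of stand above 0.058 m and horizontal distance between collar and stand below 0.008 m), for 0.06 s.
At the end, for the whole second after the job is handed in: The collar rests flat (within 0.12 rad, either way up) on the floor of the top tub, its centre within 56 mm of the tub's centre line, at rest; the tubs stand upright (within 0.08 rad) and at rest (horizontal distance between collar and tubs below 0.056 m and z of collar in the frame of tubs above 0.025 m and ((angle between collar's own z axis and vertical below 0.12 rad and z of collar in the frame of tubs below 0.04 m) or (angle between collar's own z axis and vertical above 3.02 rad and z of collar in the frame of tubs below 0.076 m)) and angle between tubs's own z axis and vertical below 0.08 rad and linear speed of each of collar, tubs below 0.02 m/s); the robot touches nothing.
It fails at once if the collar is pressed against the stand, its spindle or its pin with more than 25 N (contact force between collar and stand above 25 N).
It fails at once if the collar strikes or presses the tub with more than 45 N (contact force between collar and tubs above 45 N).
It fails at once if the collar is dropped into the tub (moves faster than 0.6 m/s inside it) (linear speed of collar above 0.6 m/s and horizontal distance between collar and tubs below 0.08 m and z of collar in the frame of tubs below 0.09 m).
It fails at once if the tub stack is shoved more than 40 mm (distance of tubs from where it was at the start of the episode above 0.04 m).
It fails at once if the jar, can or brush is moved more than 30 mm (distance of any of jar, can, brush from where it was at the start of the episode above 0.03 m).
It also fails if it takes over 67 s, if anything falls off the work surface, if the arm or the gripper's body presses on something with over 40 N, if the wrist force passes 120 N, or if a joint passes its speed limit or range.

## Working session

There is one attempt and no reset: what is moved stays moved. The work goes in short steps, each a Python script; the robot and the scene stay as the last script left them, time stands still between calls to the robot, and variables do not carry over. Pictures are saved under pics/ and viewed, and the job is handed in when it is done.

```bash
ls -a; mkdir -p pics
python3 - <<'E'
from rig import manip, fingers, kinematics, vision, workorder, monitor
import cv2,numpy as np
for n in("scene","top"):
    im,d=vision.camera(n); cv2.imwrite(f"pics/{n}0.png",im[:,:,::-1]); np.save(f"{n}_d.npy",d); np.save(f"{n}_i.npy",im)
    p=vision.camera_params(n); print(n,p)
print(monitor.read_time(),monitor.read_tcp_rot(),monitor.read_contact_force(),monitor.read_grip_width())
E
```

```text
.
..
pics
scene {'camera_matrix': array([[361.5965365 ,   0.        , 252.16415292],
       [  0.        , 361.5965365 , 190.75227918],
       [  0.        ,   0.        ,   1.        ]]), 'k1': -0.05815469497912643, 'R': array([[-0.26361458,  0.96456842,  0.01072964],
       [ 0.76062086,  0.21469132, -0.6126692 ],
       [-0.59326492, -0.15334734, -0.79026662]]), 't': array([ 141.72858269, -367.08512976, 1163.71045031])}
top {'camera_matrix': array([[400.67434333,   0.        , 268.6004379 ],
       [  0.        , 400.67434333, 193.58101994],
       [  0.        ,   0.        ,   1.        ]]), 'k1': -0.0454688239775769, 'R': array([[ 0.02041815, -0.9997763 ,  0.00551869],
       [-0.99207019, -0.02094484, -0.12392762],
       [ 0.12401549, -0.00294455, -0.99227591]]), 't': array([-11.08054034, 564.74941072, 972.40985314])}
0.1 [-3.13985045e+00  9.73484266e-05  2.76483930e+00] [ 0.11384932 -0.31886043 -0.18020895] 87.04764204545486
```

View pics/scene0.png

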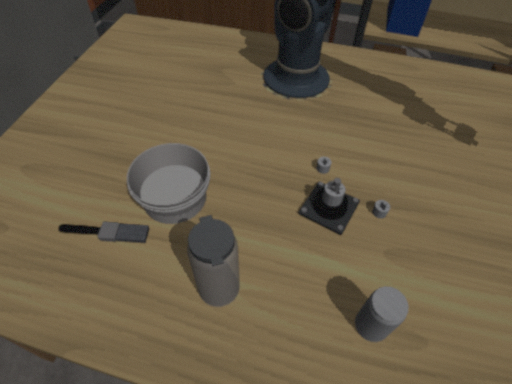

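View pics/top0.png

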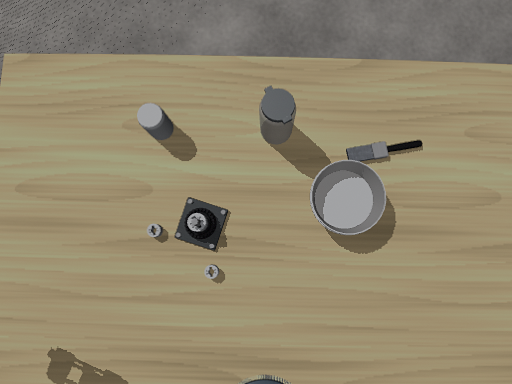

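The scene picture shows the stand with its collar at (334,195) and two loose rings at (324,165) and (381,208). The tubs are at (170,183), the jar at (215,260), the can at (382,312) and the brush at (105,232). In the top picture the stand is at (200,223), the loose rings at (155,231) and (211,272), and the tubs at (348,198). The candidates are therefore the ring on the spindle and the two loose ones. The one on the spindle looks largest, and I'll check that in an enlarged crop.

```bash
cat > h.py <<'E'
import numpy as np, cv2
from rig import vision
def prm(n):
    p=vision.camera_params(n); return p["camera_matrix"],p["k1"],np.array(p["R"]),np.array(p["t"])
def proj(n,X):
    K,k,R,t=prm(n); X=np.atleast_2d(np.asarray(X,float))
    return cv2.projectPoints(X,cv2.Rodrigues(R)[0],t,K,np.array([k,0,0,0.]))[0][:,0]
def ray(n,uv):
    K,k,R,t=prm(n); uv=np.atleast_2d(np.asarray(uv,float))
    s=cv2.undistortPointsIter(uv[:,None],K,np.array([k,0,0,0.]),None,None,(3,50,1e-10))[:,0]
    return np.c_[s,np.ones(len(s))],R,t
def at_z(n,uv,z):
    s,R,t=ray(n,uv); d=s@R; o=-R.T@t
    return o+d*((z-o[2])/d[:,2])[:,None]
def at_d(n,uv,dep):
    s,R,t=ray(n,uv); return (s*np.asarray(dep)[:,None]-t)@R
def cloud(n,d,box):
    u0,v0,u1,v1=box; v,u=np.mgrid[v0:v1,u0:u1]; uv=np.c_[u.ravel(),v.ravel()].astype(float)
    dd=d[v0:v1,u0:u1].ravel(); m=dd>0
    return uv[m],at_d(n,uv[m],dd[m])
E
python3 - <<'E'
from h import *
i=np.load("top_i.npy")[:,:,::-1]; d=np.load("top_d.npy")
cv2.imwrite("pics/c1.png",cv2.resize(i[180:290,140:240],None,fx=5.4,fy=5.4,interpolation=cv2.INTER_CUBIC))
s=np.load("scene_i.npy")[:,:,::-1]
cv2.imwrite("pics/c2.png",cv2.resize(s[150:240,290:400],None,fx=6,fy=6,interpolation=cv2.INTER_CUBIC))
for uv in [(198,223),(198,213),(155,231),(211,272),(348,205),(348,162),(150,115),(278,105),(190,201),(222,212),(212,246),(178,235)]:
    print(uv,at_d("top",[uv],[d[uv[1],uv[0]]])[0].round(1))
E
```

```text
(198, 223) [484.7 166.   88.6]
(198, 213) [509.1 168.8  77.9]
(155, 231) [465.8 291.    1.8]
(211, 272) [365.1 142.9   0.9]
(348, 205) [ 540.2 -199.6   34.4]
(348, 162) [ 640.2 -190.3   82.7]
(150, 115) [737.6 287.3 114.6]
(278, 105) [739.3 -15.4 196.2]
(190, 201) [543.7 201.   17.5]
(222, 212) [517.5 118.5  14.9]
(212, 246) [430.9 140.9  14.2]
(178, 235) [456.7 228.   15.7]
```

View pics/c1.png

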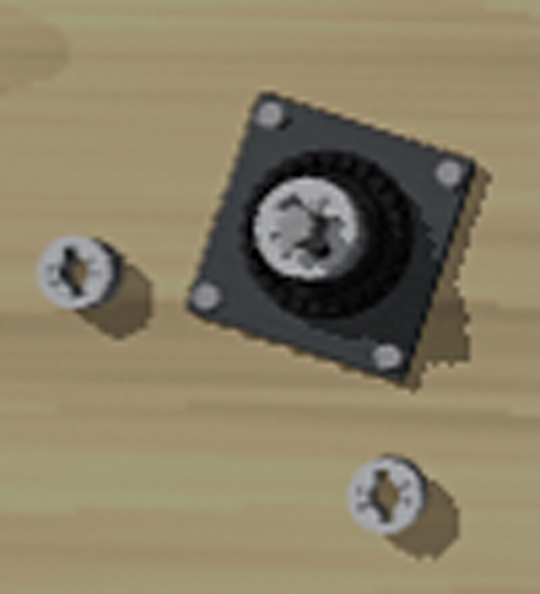

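View pics/c2.png

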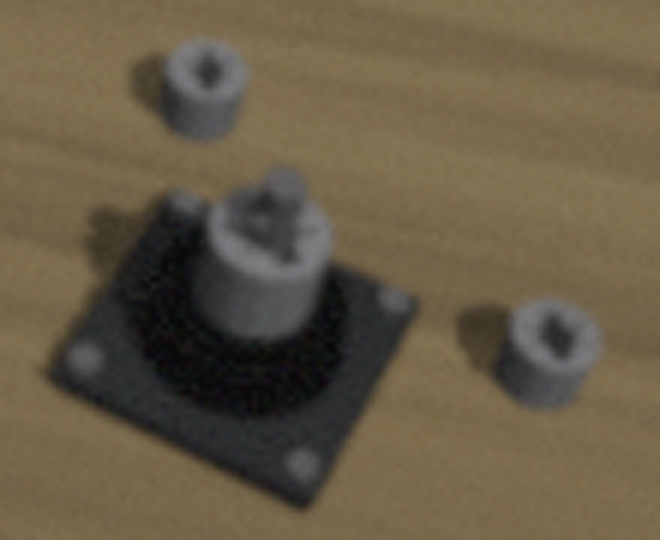

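The ring on the spindle at top (198,223) is clearly the largest. The loose ones at (155,231) and (211,272) are smaller and lie on the table, so the spindle ring is the collar. Next I'll measure poses from averaged pictures.

Run:
```python
from h import *
N=8
for n in("top","scene"):
    A=[];D=[]
    for _ in range(N):
        im,d=vision.camera(n);A.append(im.astype(float));D.append(np.where(d>0,d,np.nan))
    np.save(n+"_i.npy",np.mean(A,0).astype(np.uint8));np.save(n+"_d.npy",np.nan_to_num(np.nanmedian(D,0)))
i=np.load("top_i.npy")[:,:,::-1];d=np.load("top_d.npy")
cv2.imwrite("pics/c3.png",cv2.resize(i[206:240,180:220],None,fx=18,fy=18,interpolation=cv2.INTER_CUBIC)[:600])
s=np.load("scene_i.npy")[:,:,::-1]
cv2.imwrite("pics/c4.png",cv2.resize(s[170:212,310:360],None,fx=14,fy=14,interpolation=cv2.INTER_CUBIC))
# stand plate: dark mask
for n,box in(("top",(160,185,240,260)),("scene",(290,170,370,240))):
    im=np.load(n+"_i.npy");d=np.load(n+"_d.npy")
    u0,v0,u1,v1=box
    m=np.zeros(d.shape,np.uint8)
    sub=im[v0:v1,u0:u1].max(2); 
    m[v0:v1,u0:u1]=(im[v0:v1,u0:u1,0].astype(int)-im[v0:v1,u0:u1,2]<12)
    m=cv2.morphologyEx(m,cv2.MORPH_OPEN,np.ones((3,3)))
    k,l,st,c=cv2.connectedComponentsWithStats(m)
    j=1+np.argmax(st[1:,4]); v,u=np.nonzero(l==j)
    P=at_z(n,np.c_[u,v],12)[:,:2].astype(np.float32)
    print(n,st[j],cv2.minAreaRect(P))
    # collar top points
    uv,X=cloud(n,d,box); q=(abs(X[:,2]-76)<4); r=X[q]
    print(" collar top band",q.sum(),np.median(r,0),cv2.minEnclosingCircle(r[:,:2].astype(np.float32)))
    q=X[:,2]>97; print(" spindle end",X[q].mean(0),q.sum())
    q=X[:,2]>97; print(" px",uv[q].mean(0), at_z(n,[uv[q].mean(0)],104))
    # tubs rim
    uv,X=cloud(n,d,(300,150,400,245) if n=="top" else (115,135,225,230))
    q=abs(X[:,2]-91)<4; a=X[q]
    A=np.c_[2*a[:,:2],np.ones(len(a))]; s_=np.linalg.lstsq(A,(a[:,:2]**2).sum(1),rcond=None)[0]
    print(" rim",s_[:2],np.sqrt(s_[2]+s_[0]**2+s_[1]**2),q.sum(),a[:,2].mean())
```

```text
top [ 175  198   53   52 1798] ((487.5235595703125, 171.3214874267578), (108.06002807617188, 108.43827819824219), 73.19837951660156)
 collar top band 190 [487.87640827 171.40623683  76.34788733] ((488.219970703125, 172.89273071289062), 22.45006561279297)
 spindle end [488.23233964 172.31680604 104.23962417] 40
 px [194.2   221.075] [[488.24347289 172.36172664 104.        ]]
 rim [ 555.27432093 -188.37602804] 87.65628698883427 417 91.39312781166694
scene [ 299  179   60   55 1940] ((475.0006103515625, 176.4305419921875), (107.66085815429688, 144.1970977783203), 73.27494812011719)
 collar top band 208 [494.62999442 169.30644879  76.76682539] ((488.04638671875, 171.21400451660156), 22.78815460205078)
 spindle end [490.17985916 171.2752506  103.5840256 ] 54
 px [336.44444444 180.88888889] [[490.55286331 171.24246677 104.        ]]
 rim [ 555.59778    -187.67023211] 87.8023103787413 527 91.45022897349996
```

View pics/c3.png

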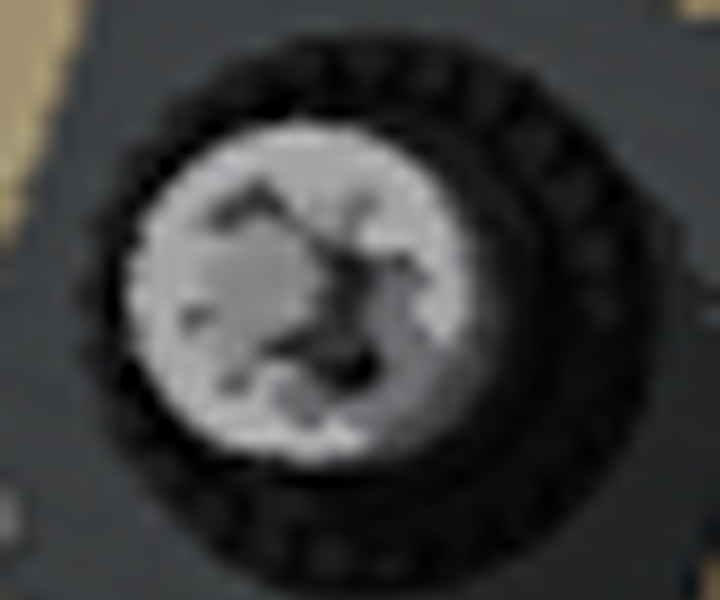

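View pics/c4.png

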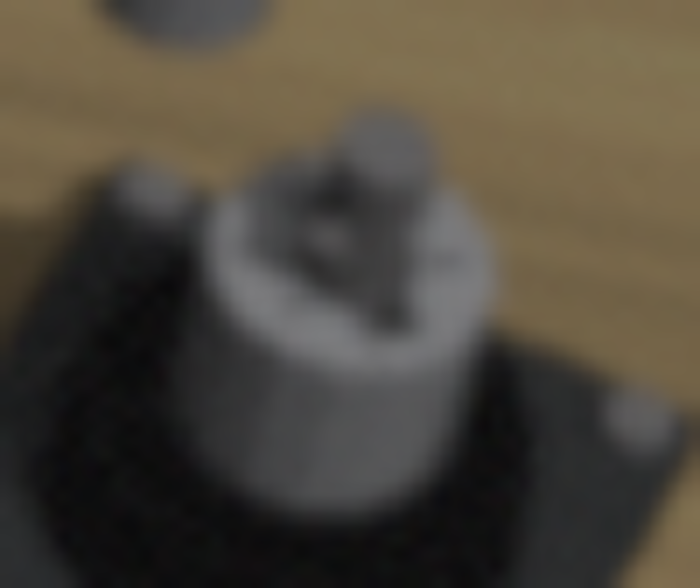

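Stand ≈ (488, 172), with all the estimates agreeing to within 2 mm. Tubs ≈ (555.4, −188). The keyway in c3 runs from (240,205) to (350,365), about 35° in world, which fits a stand yaw of −16.8° plus 51.6°. To get the pin angle I'll rectify the pin plane.

Run:
```python
from h import *
rows=[]
for n in("top","scene"):
    im=np.load(n+"_i.npy")[:,:,::-1]; r=[]
    for z in(90.5,76):
        g=np.arange(-24,24,.16)
        # up=+x, left=+y
        X,Y=np.meshgrid(488.2-g,172-g,indexing="ij")
        uv=proj(n,np.c_[X.ravel(),Y.ravel(),np.full(X.size,z)]).reshape(*X.shape,2).astype(np.float32)
        w=cv2.remap(im,uv[...,0],uv[...,1],cv2.INTER_CUBIC)
        w=cv2.normalize(w,None,0,255,cv2.NORM_MINMAX)
        cv2.circle(w,(150,150),1,(0,0,255),-1)
        if z==90.5: cv2.circle(w,(150,150),int(13/.16),(0,255,0),1)
        r.append(w)
    rows.append(np.hstack(r))
cv2.imwrite("pics/rect.png",np.vstack(rows))
for n in("top","scene"):
    d=np.load(n+"_d.npy")
    uv,X=cloud(n,d,(180,205,225,245) if n=="top" else (310,165,360,215))
    r=np.hypot(X[:,0]-488.2,X[:,1]-172)
    q=(X[:,2]>81)&(X[:,2]<98)&(r>8)&(r<17)
    print(n);print(np.c_[X[q],np.degrees(np.arctan2(X[q,1]-172,X[q,0]-488.2)),r[q]].round(1))
```

```text
top
[[498.6 168.4  91.6 -19.   11. ]
 [498.8 166.4  89.7 -28.   12. ]
 [496.3 171.   90.   -7.3   8.2]
 [496.3 168.5  90.3 -23.1   8.9]
 [496.3 166.   91.3 -36.4  10.1]
 [496.6 164.2  88.1 -43.   11.5]
 [494.  166.   91.  -46.2   8.4]
 [482.  179.8  90.1 128.7  10. ]
 [479.5 181.7  91.8 131.8  13.1]
 [479.6 179.5  91.1 139.   11.4]
 [479.7 177.4  89.4 147.4  10.1]
 [479.8 175.3  88.4 158.8   9. ]
 [477.3 179.6  90.2 145.3  13.3]
 [477.3 177.   91.3 155.4  12. ]]
scene
[[489.1 163.7  92.6 -84.    8.4]
 [492.9 165.4  97.7 -54.9   8.1]
 [491.2 164.1  91.8 -69.5   8.4]
 [493.6 165.9  95.3 -48.4   8.1]
 [493.9 164.5  91.8 -52.9   9.4]
 [494.5 166.4  93.2 -41.4   8.4]
 [495.7 168.3  95.2 -26.    8.3]
 [496.7 162.8  91.2 -47.2  12.5]
 [496.2 164.9  91.3 -41.7  10.7]
 [496.4 166.9  92.2 -32.    9.7]
 [498.  163.3  89.4 -41.7  13.1]
 [499.2 165.2  91.6 -31.7  13. ]
 [498.5 167.3  91.4 -24.6  11.3]
 [496.2 169.5  89.4 -17.2   8.4]
 [499.5 165.8  88.6 -28.9  12.9]
 [499.3 167.8  89.1 -20.7  11.8]
 [495.6 168.8  81.5 -23.5   8.1]
 [496.3 170.7  83.1  -8.7   8.2]]
```

View pics/rect.png

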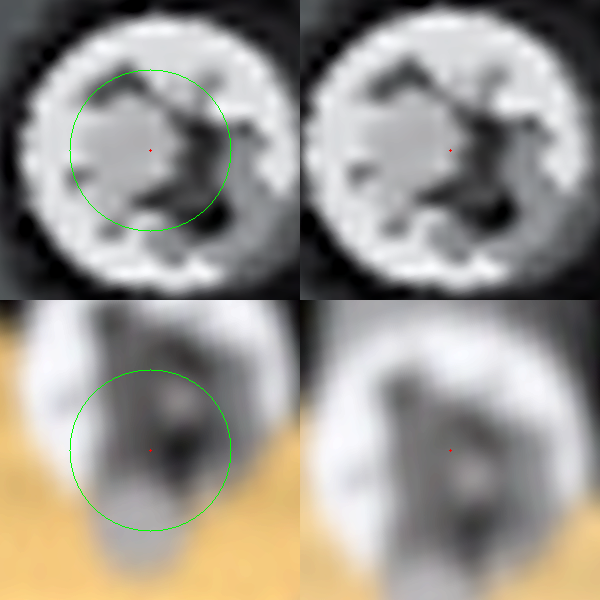

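Both depth clouds put the pin ends at about −33° in world, which is −17° from the stand's x and so within its ±31.5°. The collar's x is at about 35°, so the turn is roughly 1.2 rad clockwise. Next: pick the grasp yaw and check the joint ranges.

Run:
```python
from h import *
from rig import kinematics as K
import math
# refine angles: stand yaw -16.8
for k in range(8):
    y0=math.radians(34.8+22.5*k+90)
    for s in(0,-math.pi):
        o=[]
        for dy in(0,-0.6,-1.3,-1.5):
            y=y0+s+dy; y=(y+math.pi)%(2*math.pi)-math.pi
            q=K.inverse_kinematics([488.2,172,58+(0 if dy==0 else 9)],[math.pi,0,y])
            o.append(None if q is None else np.round(q,2).tolist())
        print(k,round(math.degrees(y0+s)),[x and (x[0],x[6]) for x in o], o[0])
for z in(50,150): print(K.inverse_kinematics([555.4,-188,z],[math.pi,0,0]))
```

```text
0 125 [(-0.6, 0.35), (-0.69, -0.19), (-0.76, -0.82), (-0.77, -1.01)] [-0.6, 0.45, 0.23, 2.07, -0.17, 0.63, 0.35]
0 -55 [(-1.2, -2.1), (-0.2, 2.55), (-0.31, 1.94), (-0.34, 1.77)] [-1.2, 0.74, 1.11, 2.1, -0.89, 0.88, -2.1]
1 147 [(-0.55, 0.69), (-0.63, 0.16), (-0.73, -0.46), (-0.75, -0.63)] [-0.55, 0.45, 0.16, 2.07, -0.12, 0.63, 0.69]
1 -33 [(-1.2, -1.7), (-1.21, -2.33), (-0.25, 2.29), (-0.28, 2.11)] [-1.2, 0.74, 1.11, 2.1, -0.89, 0.88, -1.7]
2 170 [(-0.49, 1.04), (-0.58, 0.51), (-0.67, -0.11), (-0.7, -0.29)] [-0.49, 0.45, 0.09, 2.07, -0.07, 0.63, 1.04]
2 -10 [(-0.88, -1.73), (-1.21, -1.94), (-0.18, 2.62), (-0.22, 2.45)] [-0.88, 0.51, 0.6, 2.09, -0.45, 0.68, -1.73]
3 192 [(-0.44, 1.38), (-0.53, 0.85), (-0.62, 0.23), (-0.65, 0.06)] [-0.44, 0.45, 0.02, 2.06, -0.02, 0.63, 1.38]
3 12 [(-0.81, -1.41), (-1.21, -1.54), (-1.21, -2.24), (0.43, 2.22)] [-0.81, 0.49, 0.5, 2.08, -0.38, 0.66, -1.41]
4 215 [(-0.35, 1.7), (-0.47, 1.2), (-0.57, 0.58), (-0.6, 0.4)] [-0.35, 0.45, -0.08, 2.06, 0.06, 0.64, 1.7]
4 35 [(-0.77, -1.06), (-0.86, -1.59), (-1.21, -1.85), (-1.21, -2.05)] [-0.77, 0.48, 0.45, 2.08, 
[... 165 characters left out ...]
), (-0.91, -1.85), (-1.21, -1.66)] [-0.75, 0.47, 0.43, 2.08, -0.32, 0.65, -0.69]
6 260 [(-0.23, 2.38), (-0.33, 1.87), (-0.46, 1.28), (-0.49, 1.1)] [-0.23, 0.46, -0.24, 2.05, 0.18, 0.65, 2.38]
6 80 [(-0.7, -0.34), (-0.77, -0.9), (-0.84, -1.53), (-0.88, -1.69)] [-0.7, 0.47, 0.36, 2.08, -0.27, 0.64, -0.34]
7 282 [(0.42, 2.13), (-0.27, 2.21), (-0.38, 1.6), (-0.43, 1.44)] [0.42, 0.79, -1.18, 2.02, 0.91, 0.99, 2.13]
7 102 [(-0.65, 0.0), (-0.74, -0.53), (-0.79, -1.18), (-0.81, -1.36)] [-0.65, 0.46, 0.29, 2.07, -0.22, 0.64, 0.0]
[-0.32429931  0.68951525  0.81866924  1.93810442 -0.68899547  0.81934387
 -0.69324268]
[-0.50644315  0.66004789  1.12127972  1.87856035 -0.68778821  1.05501162
 -0.66970448]
```

Wrist joint stays in range for yaw 170° (q7 goes from 1.04 to −0.3), so I'll approach and grip lightly.

Run:
```python
from h import *
from rig import manip, fingers, monitor
import math
Y=math.radians(34.8+45+90)
manip.move_pose([488.2,172,175],[math.pi,0,Y])
print(monitor.read_position(),monitor.read_contact_force(),monitor.read_time())
manip.servo_line([488.2,172,58],feed=80)
f0=np.array(monitor.read_contact_force());print(monitor.read_position(),f0)
w=fingers.grip(50,5); print(w,monitor.read_grip_width(),monitor.read_contact_force())
fingers.grip(40,5); print(monitor.read_grip_width(),monitor.read_contact_force(),monitor.read_position())
for n in("scene","top"):
    im,_=vision.camera(n); cv2.imwrite(f"pics/g_{n}.png",im[:,:,::-1])
print(monitor.read_time())
```

```text
[488.20868713 173.29557338 175.13330806] [ 0.78751077 -0.75484078 -0.69041899] 2.775
[488.58489591 172.12401609  58.47359875] [-0.02610648  0.93103559  0.62517466]
False 50.070309002783794 [0.28562136 1.12302872 0.56583654]
44.02757629958973 [ 0.86464735  0.45113123 -0.16810319] [488.20281482 172.05620872  57.98766047]
5.7
```

View pics/g_scene.png

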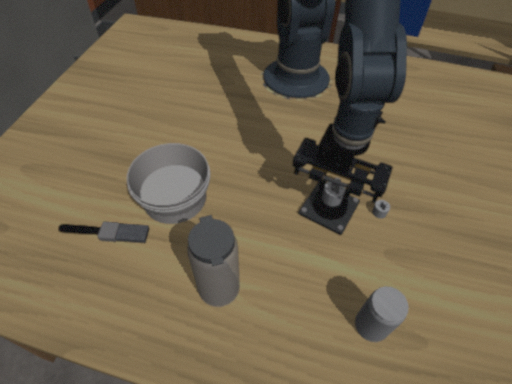

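The scene picture shows the jaws round the collar at (334,193). The width reads 44.03 mm, which means flats, so the yaw is right. Next I'll lift clear of the disc and centre the collar on the spindle by light touch.

```bash
cat >> h.py <<'E'
from rig import manip, fingers, monitor
import math
def F(n=6,dt=0.02):
    a=[]
    for _ in range(n):
        a.append(monitor.read_contact_force()); manip.pause(dt)
    return np.mean(a,0)
E
python3 - <<'E'
from h import *
fingers.grip(40,12)
print(monitor.read_grip_width(),F())
t=monitor.read_time()
manip.servo_line([488.2,172,62],feed=20); print("dt",monitor.read_time()-t)
b=F(10);t=monitor.read_time(); print(b,monitor.read_position(),t)
c=np.array([488.2,172.0,62]);res={}
for ax in(0,1):
    lim=[]
    for s in(1,-1):
        for k in range(1,7):
            p=c.copy();p[ax]+=s*0.5*k
            manip.servo_line(p,feed=15); f=F(5)-b
            if np.hypot(f[0],f[1])>3: break
        lim.append((s*0.5*k,f.round(1).tolist(),np.round(monitor.read_position(),2).tolist()))
        manip.servo_line(c,feed=25)
    print(ax,lim,F()-b)
print(monitor.read_time())
E
```

```text
43.948056067496715 [ 0.342017    0.58896364 -0.56758102]
dt 0.34999999999999964
[ 0.04501971 -0.14945575 -1.23059695] [488.11100833 171.96694696  61.9606647 ] 6.5333
0 [(2.5, [-3.9, 0.4, 2.5], [489.86, 172.01, 61.83]), (-2.0, [3.2, -0.3, -1.2], [486.85, 172.05, 62.14])] [-0.1138431   0.17200893  0.26279526]
1 [(3.0, [0.3, -3.1, 1.7], [488.21, 174.31, 61.98]), (-2.0, [-0.0, 5.7, -1.3], [488.22, 171.12, 62.05])] [-0.23346714  0.73462118  0.0896384 ]
14.0833
```

The collar's clearance is centred at about (488.35, 172.7), and its weight is about 1.1 N. Next I'll ease up to the pin.

Run:
```python
from h import *
c=np.array([488.35,172.7,62.])
manip.servo_line(c,feed=20); b=F(8); print(b,monitor.read_position())
for z in(65.5,66.5,67,67.5,68,68.5,69):
    c[2]=z; manip.servo_line(c,feed=15); f=F(5)-b
    print(z,f.round(2),np.round(monitor.read_position(),2))
    if f[2]<-3: break
c[2]=z-1.8; manip.servo_line(c,feed=20); print(F()-b,monitor.read_time())
```

```text
[-0.07951923  0.22134707 -0.99921681] [488.33306376 172.50381611  61.97918584]
65.5 [-0.13  0.17  0.05] [488.33 172.68  65.53]
66.5 [-0.1  -0.01 -0.05] [488.35 172.7   66.5 ]
67 [ 0.05 -0.24 -0.16] [488.32 172.68  66.98]
67.5 [ 0.25 -0.17  0.37] [488.35 172.67  67.51]
68 [-0.08  0.1  -0.05] [488.32 172.7   67.99]
68.5 [ 1.46  0.42 -5.31] [488.24 172.67  68.13]
[0.0838979  0.27124752 0.01363743] 16.95
```

The pin meets the collar at TCP z≈68.05, as predicted at 9.5 mm or slightly more, with a stiffness of about 14 N/mm. I'll back off, turn clockwise to just short of the estimate, then feel upward in small steps.

Run:
```python
from h import *
Y0=math.radians(34.8+45+90); W=lambda a:(a+math.pi)%(2*math.pi)-math.pi
c=np.array([488.35,172.7,67.2]); b=np.array([-.05,.2,-1.0])
def go(z,a,feed=20): manip.servo_line([c[0],c[1],z],[math.pi,0,W(Y0-a)],feed=feed)
t=monitor.read_time()
for a in(.35,.7,1.0):
    go(67.2,a); f=F(4)-b; print(a,f.round(2),np.round(monitor.read_position(),2),np.round(monitor.read_tcp_rot(),3),monitor.read_time())
    if np.linalg.norm(f)>8: print("STOP");break
else:
  while a<1.5:
    go(68.5,a); f=F(4)-b
    print("probe",round(a,2),f.round(2),np.round(monitor.read_position(),2),round(monitor.read_time(),2))
    if f[2]>-1.5:
        go(69.1,a,15); f=F(4)-b; print(" deeper",f.round(2),np.round(monitor.read_position(),2))
        if f[2]>-2: print("FREE",a); break
    go(67.2,a); a+=.06; go(67.2,a)
```

```text
0.35 [-0.34 -0.09 -0.02] [488.32 172.79  67.28] [ 3.141 -0.     2.615] 17.5167
0.7 [-0.04 -0.25  0.28] [488.31 172.74  67.2 ] [-3.142 -0.     2.266] 18.0833
1.0 [ 0.3  -0.19  0.06] [488.32 172.75  67.23] [-3.142 -0.     1.966] 18.6
probe 1.0 [ 0.34 -0.34 -1.38] [488.17 172.62  68.42] 18.92
 deeper [-0.83 -0.39  0.2 ] [488.17 172.69  69.14]
FREE 1.0
```

Run:
```python
from h import *
Y0=math.radians(34.8+45+90); a=1.0
b=np.array([-.05,.2,-1.0])
print("torque",np.round(monitor.read_ft_torque(),2),monitor.read_grip_width())
for z in(69.8,70.6,71.4,72.2,73,74):
    manip.servo_line([488.35,172.7,z],[math.pi,0,Y0-a],feed=15); f=F(4)-b
    print(z,f.round(2),np.round(monitor.read_position(),2),np.round(monitor.read_ft_torque(),2),round(monitor.read_time(),2))
    if np.linalg.norm(f)>5: print("STOP"); break
```

```text
torque [-0.07  0.25 -0.08] 43.910638383494366
69.8 [-0.53 -0.2  -0.48] [488.26 172.64  69.79] [-0.09  0.2  -0.09] 19.55
70.6 [-1.   -0.04 -1.57] [488.24 172.63  70.56] [-0.07  0.24 -0.16] 19.87
71.4 [-0.68  0.06 -2.79] [488.2  172.65  71.33] [-0.1   0.2  -0.15] 20.18
72.2 [-0.7  -0.88 -3.39] [488.19 172.66  72.13] [-0.09  0.22 -0.13] 20.5
73 [-0.67 -0.47 -5.61] [488.15 172.67  72.88] [-0.02  0.2  -0.16] 20.82
STOP
```

Fz has built up to −5.6 N and Tz is −0.15, so the keyway is rubbing on one side and needs more clockwise turn. I'll ease down and centre the angle by torque.

Run:
```python
from h import *
Y0=math.radians(34.8+45+90)
b=np.array([-.05,.2,-1.0])
def T(n=5):
    r=[]
    for _ in range(n): r.append(monitor.read_ft_torque()); manip.pause(.02)
    return np.mean(r,0).round(3)
for a in(1.0,1.04,1.08,1.12,1.16):
    manip.servo_line([488.35,172.7,72.2],[math.pi,0,Y0-a],feed=15); f=F(5)-b
    print(a,f.round(2),np.round(monitor.read_position(),2),T(),np.round(monitor.read_tcp_rot(),3)[2]-Y0,round(monitor.read_time(),2))
    if np.linalg.norm(f)>8: print("STOP"); break
```

```text
1.0 [-3.37 -1.44  3.41] [488.27 172.68  72.64] [-0.286  0.824 -0.204] -1.0005690698863718 21.23
1.04 [-1.75 -1.77  1.01] [488.82 172.5   72.25] [-0.428  0.255 -0.03 ] -1.039569069886372 21.65
1.08 [ 0.47 -0.97  0.14] [488.78 172.88  72.28] [-0.208  0.019  0.006] -1.079569069886372 22.07
1.12 [-0.19  0.14  0.19] [488.39 172.98  72.24] [-0.071  0.022 -0.004] -1.1195690698863718 22.48
1.16 [ 0.52 -0.47 -0.09] [488.35 172.74  72.19] [-0.068  0.037 -0.013] -1.1595690698863719 22.9
```

At 1.12–1.16 rad all the loads vanish. I'll slide up from there in checked steps.

Run:
```python
from h import *
Y0=math.radians(34.8+45+90); a=1.16
b=np.array([-.05,.2,-1.0])
for z in(73,74,76,78,81,84,88,92,97,102,108,114,120,128,140):
    manip.servo_line([488.35,172.7,z],[math.pi,0,Y0-a],feed=20 if z<110 else 40); f=F(3)-b
    print(z,f.round(2),np.round(monitor.read_position(),2),np.round(monitor.read_ft_torque(),2),round(monitor.read_time(),2))
    if np.linalg.norm(f)>5: print("STOP"); break
for n in("scene","top"):
    im,_=vision.camera(n); cv2.imwrite(f"pics/u_{n}.png",im[:,:,::-1])
```

```text
73 [ 0.17 -0.18 -0.26] [488.38 172.7   73.05] [-0.07  0.03 -0.06] 23.2
74 [ 0.29 -0.19  0.  ] [488.38 172.74  74.06] [-0.05  0.06 -0.  ] 23.5
76 [ 0.04 -0.57  0.46] [488.42 172.74  76.09] [-0.06 -0.02 -0.02] 23.8
78 [0.49 0.22 0.1 ] [488.38 172.73  78.07] [-0.04  0.04  0.01] 24.1
81 [-0.02  0.06  0.43] [488.42 172.75  81.09] [-0.1  -0.01 -0.02] 24.45
84 [ 0.07 -0.25 -0.19] [488.38 172.73  84.08] [-0.03  0.07  0.04] 24.8
88 [0.16 0.05 0.03] [488.38 172.71  88.1 ] [-0.05  0.02  0.06] 25.2
92 [-0.18  0.08  0.38] [488.37 172.71  92.06] [-0.08  0.    0.01] 25.6
97 [-0.06 -0.15  0.27] [488.36 172.73  97.07] [-0.09  0.03  0.01] 26.05
102 [-0.42  0.05 -0.15] [488.37 172.72 102.07] [-0.1   0.05 -0.02] 26.5
108 [ 0.05 -0.4  -0.31] [488.33 172.73 108.04] [-0.1   0.02 -0.03] 27.0
114 [-0.26 -0.28 -0.14] [488.45 172.79 114.2 ] [-0.11  0.08 -0.03] 27.35
120 [-0.06 -0.11 -0.13] [488.43 172.76 120.16] [-0.07  0.07 -0.02] 27.7
128 [-0.39  0.1  -0.48] [488.4  172.78 128.18] [-0.01  0.05 -0.01] 28.1
140 [-0.09 -0.2  -0.46] [488.33 172.75 140.1 ] [-0.09  0.05  0.01] 28.6
```

View pics/u_scene.png

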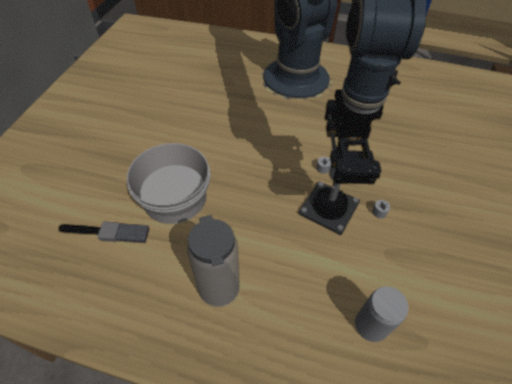

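The collar is off the spindle and in the jaws at (355,165), with the bare spindle at (335,190). I'll carry it above the rim to the tub.

Run:
```python
from h import *
manip.servo_line([488.35,172.7,175],feed=80)
manip.servo_line([555.4,-188,175],feed=150)
manip.pause(.2); b=F(8); print(b,monitor.read_position(),monitor.read_time(),monitor.read_grip_width())
manip.servo_line([555.4,-188,70],feed=70); print((F()-b).round(2))
for z in(60,55,53,52,51.5,51,50.5,50,49.5,49,48.5,48):
    manip.servo_line([555.4,-188,z],feed=20); f=F(3)-b
    print(z,f.round(2),np.round(monitor.read_position(),2))
    if abs(f[2])>2.5 or np.linalg.norm(f)>5: break
im,_=vision.camera("scene"); cv2.imwrite("pics/p_scene.png",im[:,:,::-1]); print(monitor.read_time())
```

```text
[-0.19283528  0.13156679 -0.75593435] [ 555.41864012 -187.85449826  175.0185005 ] 32.225 43.80756711077208
[-0.01 -0.04 -0.31]
60 [0.3  0.1  0.17] [ 555.47 -188.07   60.04]
55 [ 0.32  0.03 -0.49] [ 555.37 -188.03   54.95]
53 [-0.04 -0.56 -0.43] [ 555.39 -187.99   52.94]
52 [ 0.62  0.05 -0.69] [ 555.39 -188.01   51.99]
51.5 [ 0.11 -0.67 -0.2 ] [ 555.41 -187.98   51.51]
51 [ 0.88 -0.26 -0.07] [ 555.37 -188.03   50.97]
50.5 [ 0.47 -0.42 -0.39] [ 555.38 -188.     50.48]
50 [ 0.4  -0.22  0.06] [ 555.48 -188.04   50.04]
49.5 [-1.66  0.82  5.79] [ 555.48 -188.06   50.01]
37.275
```

View pics/p_scene.png

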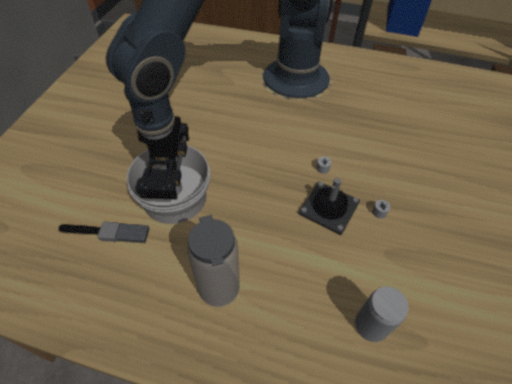

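The collar touched the floor at TCP z≈50, as expected, and the picture shows the gripper centred over the tub at (165,180). Next I'll release, lift straight up and check.

Run:
```python
from h import *
manip.servo_line([555.4,-188,49.9],feed=20)
fingers.grip(75); print(monitor.read_grip_width(),F())
manip.servo_line([555.4,-188,130],feed=60)
manip.servo_line([555.4,-188,220],feed=120)
manip.move_pose([430,150,300],[math.pi,0,math.radians(103)])
manip.pause(.3)
for n in("top","scene"):
    im,d=vision.camera(n); cv2.imwrite(f"pics/e_{n}.png",im[:,:,::-1])
    c=im[140:260,290:440] if n=="top" else im[120:240,100:250]
    cv2.imwrite(f"pics/ec_{n}.png",cv2.resize(c[:,:,::-1],None,fx=4,fy=4,interpolation=cv2.INTER_CUBIC))
    uv,X=cloud(n,d,(300,150,400,245) if n=="top" else (115,135,225,230))
    r=np.hypot(X[:,0]-555.4,X[:,1]+188); q=(r<55)&(X[:,2]>55)&(X[:,2]<85)
    A=np.c_[X[q][:,:2],np.ones(q.sum())]; top=X[q][:,2]>63
    print(n,q.sum(),cv2.minEnclosingCircle(X[q][top][:,:2].astype(np.float32)),np.median(X[q][top],0))
    q=abs(X[:,2]-91)<4; a=X[q]
    s_=np.linalg.lstsq(np.c_[2*a[:,:2],np.ones(len(a))],(a[:,:2]**2).sum(1),rcond=None)[0]; print(" rim",s_[:2])
print(monitor.read_time(),monitor.read_contact_force(),monitor.read_position())
```

```text
74.7690264196178 [ 0.00328429  0.1102725  -0.05041386]
top 223 ((555.227783203125, -188.22325134277344), 22.70404624938965) [ 554.35284186 -188.00523508   68.4720275 ]
 rim [ 555.2537835  -188.33556068]
scene 301 ((554.5768432617188, -187.27920532226562), 23.176265716552734) [ 555.75596574 -187.08364911   68.69931463]
 rim [ 555.70768164 -187.63653557]
42.6167 [ 0.2586816  0.5062079 -0.037615 ] [430.19129357 149.66875113 299.92688906]
```

View pics/ec_top.png

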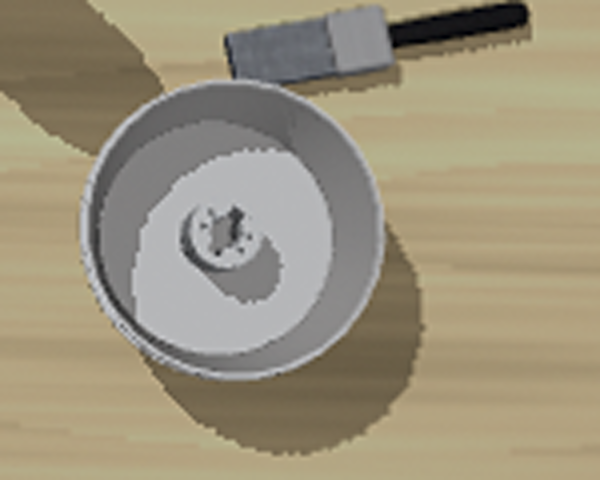

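View pics/e_scene.png

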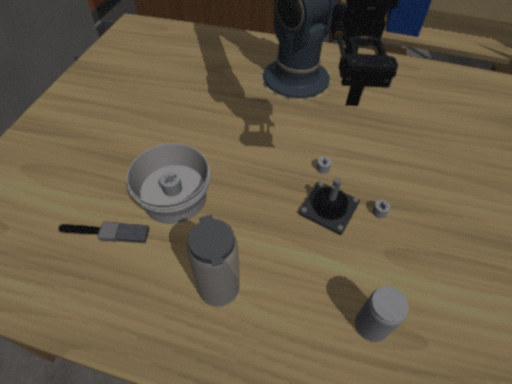

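The collar lies flat in the middle of the tub, at crop (228,235) and scene (170,183). Its top is at z≈68.5, where 68 is expected, and the tub rim hasn't moved. The bystanders are in place and the arm is clear, so I'm handing in.

```bash
python3 -c "
from rig import workorder,monitor
workorder.sign_off(); print(monitor.read_time())"
```

```text
the job is handed in; nothing more can be done
the job is handed in; nothing more can be done
```

The collar is off the spindle and lies flat in the middle of the top tub. I handed the job in after about 43 s; sign-off gives no verdict.

**What I did:** I gripped the collar on its flats (44.0 mm), centred it on the spindle by light touch, and eased it up to the pin. I then turned it 1.16 rad clockwise, slid it straight up off the open end, and lowered it until I felt the tub floor.

**Last checks:**
- **Collar:** its top is at about 68.5 mm, where 68 mm is expected. It sits within about 1 mm of the tub's centre line.
- **Surroundings:** the tub rim hasn't moved measurably. The jar, can and brush stand where they did by eye; I did not re-measure them. The arm is clear.
- **Forces:** the highest measured were about 6 N against the stand and about 6 N on the tub floor. These are short averages, so brief peaks could have been a little higher.

**What didn't go cleanly:**
- **First try past the pin:** at 1.00 rad the collar began to pass the pin but rubbed on one side, up to about 5.6 N. I backed off and turned further until the load vanished.
- **Angle estimate:** the camera put the turn at about 1.20 rad, so the angle I used differed by about 0.04 rad.
- **Plate fit:** the scene-camera fit of the stand's plate was wrong by about 13 mm (its outline included the tall parts), so I discarded it. The other position estimates agreed to within 2–3 mm.

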